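# Sort two spring plungers by push resistance

### The arm

A 6-joint arm with a two-finger parallel gripper is mounted at the origin on a cart in front of the work surface, level with it; the furniture and walls round the work are solid. World frame = base frame: x ahead of the robot, y to its left, z up, the work surface at z = 0. Lengths are in m, angles in degrees, forces in N, time in s.
With the tool pointing down it reaches from about 0.4 to 0.825 m from the base axis. Payload 7 kg.
Tool frame: the origin (TCP) lies between the finger pads; the fingertips stand 22 mm ahead of it and the grasp point (between the pads) lies 3 mm ahead of it; z points along the fingers, y is the line along which they close (so a half turn about z gives the same grasp; the last joint's range is limited). The gripper opens to 88 mm and grips with 3 to 60 N. Pads are 19 mm wide; open, the fingers measure 130 mm over their backs; the gripper's body (78 mm by 193 mm) begins 47 mm behind the grasp point.
Start: joints at [91.564, 20.546, 0.682, 0, -70.136, -16.507], TCP at [0.174, 0.652, 0.249] pointing down, gripper open.
Joint ranges: [-176.03, 176.03], [-82.01, 121.73], [-58.28, 71.71], [-173.87, 95.51], [-174.79, -0.11], [-173.66, 173.66]. Speed limits (degrees/s): [136.94, 136.94, 172.46, 180, 180, 180].

### API

Orientations are given as [roll, pitch, yaw] about the fixed x, y, z axes, in that order (R = Rz(yaw) Ry(pitch) Rx(roll)).
In Python, from workcell import bot gives the robot as it stands. The module is installed in compiled form; this text tells all that it offers.
- The arm moves only by the shell command python3 -m handwheel 'ROWS'. ROWS is text: rows parted by semicolons, each of 7 numbers parted by spaces: the opening, from 0 (shut) to 1 (fully open), then the shift along the tool's x, y, z in units of 40 mm (1.0 is 40 mm), then the turn, a rotation vector about the tool's x, y, z in units of 5 degrees (1.0 is 5 degrees). A call has 1 to 20 rows; each row shifts and turns the commanded pose from where the row before left it, along the tool's axes as they then stand; what a row does not reach is not made up. A row lasts 1/10 s, in which the tool goes at most 50 mm and 8.59 degrees, less where a joint would pass 70% of its speed; a pose out of reach is approached as far as the arm can. A call is refused whole if a number of a shift passes 1 or a number of a turn 1, either way. A call with a gripper value outside its range is refused whole. The fingers move at their own pace and stop on an object; the grip force is fixed at half the most. Time passes only in rows, so rows that do not move let the fingers close. It gives the time, the measured TCP pose, the force, the opening and the grip force at its end, in the units of the state.
- bot.get_state(): the state, without advancing time (a new reading comes with each control period).
- bot.read_camera(name): name is "side" or "top"; returns the picture (420x560x3 uint8, red, green, blue); there is no depth.
- bot.get_calibration(name): a dict with "fovy" (degrees; the focal length in pixels is half the picture's height over the tangent of half this angle, whatever the lens; pixels are square), "cx", "cy" (the principal point, pixels), "k1" (the pictures are not rectified: a ray, as slopes to the right and down, at radius r is drawn at 1 + k1 r^2 times it, then the intrinsics apply), "eye" and "attitude" of the camera in the world. Camera axes: x right, y down, z forward; pixel columns grow to the right and rows downward; lengths in m; the calibration is good to about 2 mm. A picture is of the moment at which its call begins. get_calibration takes no time and is no camera call.
- bot.sign_off(): hands the job in; it is judged then, once.
The state is a dict: "clock": time; "q": joint angles; "qd": joint speeds; "joint_torque": joint torques, N m; "eef_pos": TCP position; "tool_rot": TCP orientation; "contact_force": force on the tool from outside, world axes, zero at the start; "ft_torque": the same for the moment, N m; "width": finger opening in m; "grasp_force": force on a finger pad.
Only numpy, scipy, OpenCV 4.12 (cv2) and the standard library are available. Lean on these libraries where they do the work, as an engineer would, in place of code of your own. Each camera call takes 0.05 s, during which the arm holds its last target. There are 200 camera calls.

### The job

Two spring plungers that look alike stand in the sloping stand; one has a stiff spring, the other a weak one. Press the button of each, first the one nearer to the robot and then the farther one, a good half of its travel or more while it sits in its pocket, to feel which is which; then put the stiff plunger into the oblong tray and the weak one into the round dish, wholly inside and set down rather than dropped.

Things in the scene. Friction and masses are not known exactly. Their poses are not given: they have to be found in the camera images.
- plunger_p: steel spring plunger: round barrel 26 mm across, 66 mm long, 16 mm wide black button on top, 84 mm long in all, about 0.15 kg, foot heavy. Origin at the centre of the foot, +z along the barrel to the button. The two look alike; either may be in either pocket. It starts 26 mm deep in a pocket of the stand, leaning 35 degrees from vertical, button towards the robot's left; draw it out along its axis
- plunger_p_grip (a point): point on the axis of this barrel, 48 mm from the foot, to grasp at (22 mm above the pocket's mouth, 18 mm below the barrel's top end, 36 mm below the top of the unpressed button); z along the barrel towards the button
- plunger_p_foot (a point): centre of this plunger's foot face
- plunger_p_top (a point): centre of the top of this plunger's push button (flat disc 16 mm in diameter); it moves with the button; z points out of the button
- plunger_p_button (a joint): how far this push button is pressed in, m: 0 out, 0.010 fully in. Stiff spring: 3.6 N to start, about 9.6 N half-way, 15.6 N fully in, returns fully. Weak spring: 1.2 N to start, about 3 N half-way, 4.7 N fully in, too weak to push its button quite out again: once pressed well in, it stays about 3 mm in
- plunger_q: steel spring plunger: round barrel 26 mm across, 66 mm long, 16 mm wide black button on top, 84 mm long in all, about 0.15 kg, foot heavy. Origin at the centre of the foot, +z along the barrel to the button. The two look alike; either may be in either pocket. It starts 26 mm deep in a pocket of the stand, leaning 35 degrees from vertical, button towards the robot's left; draw it out along its axis
- plunger_q_grip (a point): point on the axis of this barrel, 48 mm from the foot, to grasp at (22 mm above the pocket's mouth, 18 mm below the barrel's top end, 36 mm below the top of the unpressed button); z along the barrel towards the button
- plunger_q_foot (a point): centre of this plunger's foot face
- plunger_q_top (a point): centre of the top of this plunger's push button (flat disc 16 mm in diameter); it moves with the button; z points out of the button
- plunger_q_button (a joint): how far this push button is pressed in, m: 0 out, 0.010 fully in. Stiff spring: 3.6 N to start, about 9.6 N half-way, 15.6 N fully in, returns fully. Weak spring: 1.2 N to start, about 3 N half-way, 4.7 N fully in, too weak to push its button quite out again: once pressed well in, it stays about 3 mm in
- stand: fixed steel stand, 100 (x) by 170 (y) by 152 mm high; origin at table height under the pockets; its x points to the robot's right, its y away from the robot (roughly). Two pockets 28 mm wide, 26 deep, at y = +-45 mm, axes leaning 35 degrees up towards its -x, the robot's left. A shelf with a cover plate on it, 142 to 156 mm up, overhangs them as far as x = -0.010 m: come in along the leaning axis
- seat_near (a point): where the grip point of a plunger seated in the pocket nearer to the robot (stand's -y) is; fixed to the stand
- seat_far (a point): the same for the pocket farther from the robot (stand's +y)
- dish_in (a point): centre of the inner floor, 5 mm above the table, of the round steel dish (for the weak plunger): 150 mm across the rim, about 124 mm across the foot, 30 mm high, wall 3 mm, fixed
- tray: oblong steel tray (for the stiff plunger), 120 mm along its x, 170 mm along its y, 30 mm high, walls and floor 3 mm, fixed; origin at the centre of the underside. Dish and tray stand left of the stand, one near the robot and one farther off, either way round
Not all that is in view belongs to the job. Leave any blue look-alike of the plunger_p alone.

How it is judged (in metres and radians):
On the way, in this order (a step that is already met when the one before it is completed fails the run):
1. the button of the plunger in the nearer pocket is pressed at least 5 mm in (((value of joint plunger_p_button above 0.005 m and distance between plunger_p_grip and seat_near below 0.015 m) or (value of joint plunger_q_button above 0.005 m and distance between plunger_q_grip and seat_near below 0.015 m))), for 0.05 s.
2. the button of the plunger in the farther pocket is pressed at least 5 mm in (((value of joint plunger_p_button above 0.005 m and distance between plunger_p_grip and seat_far below 0.015 m) or (value of joint plunger_q_button above 0.005 m and distance between plunger_q_grip and seat_far below 0.015 m))), for 0.05 s.
At the end, for the whole second after the job is handed in: Weak plunger (button left over 1.5 mm in by its tired spring) in the round dish (grip point and foot within 70 mm of its centre, seen from above), stiff one in the oblong tray (grip point and foot inside its outline); grip points below 70 mm, both at rest; standing or lying (((horizontal distance between each of plunger_p_grip, plunger_p_foot and dish_in below 0.07 m and value of joint plunger_p_button above 0.0015 m and height (world z) of each of plunger_p_grip, plunger_q_grip below 0.07 m and linear speed of each of plunger_p, plunger_q below 0.05 m/s and x of plunger_q_grip in the frame of tray between -0.059 and 0.059 m and y of plunger_q_grip in the frame of tray between -0.084 and 0.084 m and x of plunger_q_foot in the frame of tray between -0.059 and 0.059 m and y of plunger_q_foot in the frame of tray between -0.084 and 0.084 m and value of joint plunger_q_button below 0.0015 m) or (horizontal distance between each of plunger_q_grip, plunger_q_foot and dish_in below 0.07 m and value of joint plunger_q_button above 0.0015 m and height (world z) of each of plunger_q_grip, plunger_p_grip below 0.07 m and linear speed of each of plunger_q, plunger_p below 0.05 m/s and x of plunger_p_grip in the frame of tray between -0.059 and 0.059 m and y of plunger_p_grip in the frame of tray between -0.084 and 0.084 m and x of plunger_p_foot in the frame of tray between -0.059 and 0.059 m and y of plunger_p_foot in the frame of tray between -0.084 and 0.084 m and value of joint plunger_p_button below 0.0015 m))); the robot touches nothing.
It fails at once if a plunger is dropped or thrown (free of the fingers and faster than 1.1 m/s, a fall of some 60 mm) ((linear speed of plunger_p above 1.1 m/s and contact force between the fingers and plunger_p below 0.01 N) or (linear speed of plunger_q above 1.1 m/s and contact force between the fingers and plunger_q below 0.01 N)).
It also fails if it takes over 70 s, if anything falls off the work surface, if the arm or the gripper's body presses on something with over 40 N, if the wrist force passes 120 N, or if a joint passes its speed limit or range.

## Working session

There is one attempt and no reset: what is moved stays moved. The work goes in short steps, Python scripts to look and compute and a shell command to move; the robot and the scene stay as the last step left them, time stands still between calls to the robot, and variables do not carry over. Pictures are saved under pics/ and viewed, at most 10 in all, crops included, and the job is handed in when it is done.

```bash
mkdir -p pics
python3 - <<'E'
from workcell import bot
import cv2
for n in("side","top"):
    print(bot.get_calibration(n)); cv2.imwrite(f"pics/{n}0.png",bot.read_camera(n)[:,:,::-1])
print(bot.get_state())
E
```

```text
{'fovy': 51.325704779480795, 'cx': 271.2330740657411, 'cy': 209.0485711433464, 'k1': -0.050331412591051505, 'eye': array([ 0.23508159, -0.60351779,  0.56736757]), 'attitude': array([-123.97644404,    0.69184551,  -28.87250751])}
{'fovy': 48.69085462981145, 'cx': 282.6999053155249, 'cy': 210.65356026052194, 'k1': 0.0014202305873490802, 'eye': array([4.59085386e-01, 4.91794515e-04, 9.50916267e-01]), 'attitude': array([-1.74204289e+02,  5.64391502e-02, -8.87966818e+01])}
{'clock': 0.1, 'q': array([ 9.15636390e+01,  2.05862848e+01,  6.40653746e-01, -1.90612727e-02,
       -7.01364543e+01, -1.65066219e+01]), 'qd': array([-0.01183149, -0.06648065,  0.07599775,  0.02643692,  0.00862339,
       -0.02288642]), 'joint_torque': array([-1.94480628e-03, -5.84162951e+01,  2.93751848e+01,  7.01563373e+00,
        1.02070443e-02, -4.39652956e-05]), 'eef_pos': array([0.173968  , 0.65178286, 0.24773639]), 'tool_rot': array([ 1.79916206e+02, -6.14343153e-03, -1.49494679e+01]), 'contact_force': array([-0.32045441, -0.1062957 , -1.43293377]), 'ft_torque': array([ 0.01049041, -0.02154403, -0.03471108]), 'grasp_force': 0.0, 'width': 0.08752026775910265}
```

View pics/side0.png

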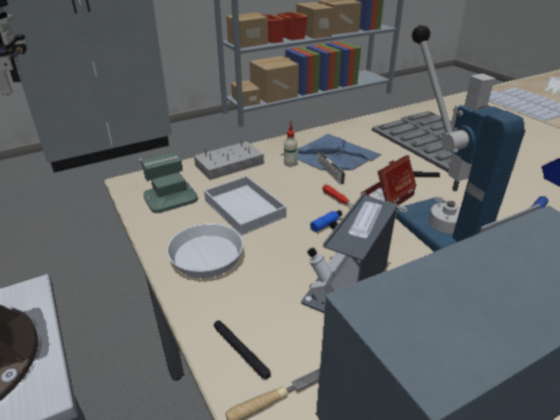

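View pics/top0.png

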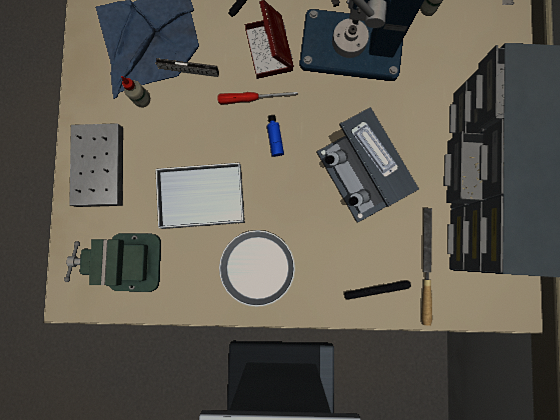

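The side view shows the dish at about (205,250), the tray at (245,203) and the stand at (355,250) with a plunger at (320,262). The top view shows the dish at (257,268), the tray at (201,195), the stand at (367,165) and plungers near (330,157) and (352,200). The blue decoy is at (275,135).

```bash
cat > h.py <<'E'
import numpy as np, cv2
from scipy.spatial.transform import Rotation as R
from workcell import bot
def cam(n):
    c=bot.get_calibration(n); f=210/np.tan(np.radians(c["fovy"]/2))
    return c,f,R.from_euler('xyz',c["attitude"],degrees=True).as_matrix()
def ray(n,uv):
    c,f,M=cam(n); d=np.array([(uv[0]-c["cx"])/f,(uv[1]-c["cy"])/f]); s=d.copy()
    for _ in range(10): s=d/(1+c["k1"]*(s@s))
    v=M@np.r_[s,1]; return c["eye"],v/np.linalg.norm(v)
def onz(n,uv,z):
    e,v=ray(n,uv); return e+v*(z-e[2])/v[2]
def tri(a,b):
    (e1,v1),(e2,v2)=ray("top",a),ray("side",b)
    t=np.linalg.lstsq(np.c_[v1,-v2],e2-e1,rcond=None)[0]
    p,q=e1+v1*t[0],e2+v2*t[1]; return (p+q)/2,np.linalg.norm(p-q)
def proj(n,p):
    c,f,M=cam(n); x=M.T@(np.asarray(p)-c["eye"]); s=x[:2]/x[2]; s=s*(1+c["k1"]*(s@s))
    return s*f+[c["cx"],c["cy"]]
def st(): return bot.get_state()
E
python3 - <<'E'
import cv2,numpy as np
t=cv2.imread("pics/top0.png");s=cv2.imread("pics/side0.png")
a=cv2.resize(t[105:225,310:420],None,fx=5,fy=5-0.0,interpolation=cv2.INTER_CUBIC)
b=cv2.resize(s[200:320,295:345],None,fx=5,fy=5,interpolation=cv2.INTER_CUBIC)
cv2.imwrite("pics/c1.png",np.hstack([a,b]))
from h import *
hsv=cv2.cvtColor(t,cv2.COLOR_BGR2GRAY)
print(onz("top",(257,268),.03),onz("top",(201,195),.03))
for p in [(157,170),(241,164),(244,222),(160,228)]: print(onz("top",p,.03))
E
```

```text
[0.43794602 0.05158951 0.03      ] [0.58058689 0.16751294 0.03      ]
[0.62945473 0.25802121 0.03      ]
[0.64523768 0.08935801 0.03      ]
[0.52822383 0.0798671  0.03      ]
[0.51278276 0.24641136 0.03      ]
```

View pics/c1.png

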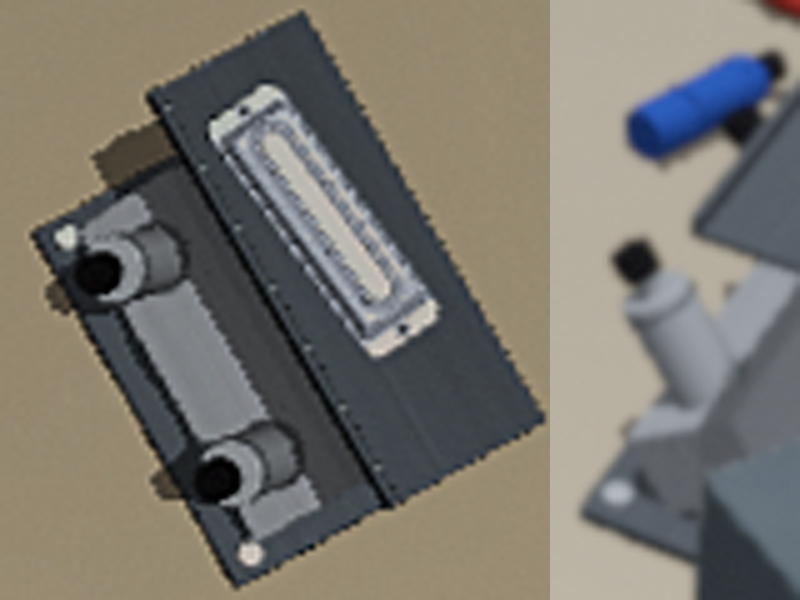

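The crop shows the near button top at top-view (353.2,201), side-view about (311,250). The far button top is at top-view (329.6,159.4). The shelf's left edge runs from about (340,124) to (388,206.6) in the top view.

Run:
```python
from h import *
np.set_printoptions(precision=4,suppress=True)
nb,e=tri((353.2,201),(311,250)); print("near",nb,e)
F,N=[onz("top",p,.150) for p in [(340,124),(388,206.6)]]
print("edge",F,N,np.linalg.norm(F-N)); y=(F-N)/np.linalg.norm(F-N); x=np.array([y[1],-y[0],0])
yaw=np.degrees(np.arctan2(x[1],x[0])); O=(F+N)/2+.010*x; O[2]=0; print("O",O,"yaw",yaw)
fb=onz("top",(329.6,159.4),nb[2]); nb2=onz("top",(353.2,201),nb[2])
y2=(fb-nb2);print("far",fb,np.linalg.norm(y2),np.degrees(np.arctan2(y2[1],y2[0]))-90)
for p in(nb,fb): print("stand frame",(p-O)@x,(p-O)@y,p[2])
# shelf right corners
for p in [(310+305/5,105+12/5),(310+545/5,105+418/5)]:
    q=onz("top",p,.15); print((q-O)@x,(q-O)@y)
for p in [(310+66/5,105+237/5),(310+250/5,105+553/5),(310+33/5,105+235/5),(310+237/5,105+586/5)]:
    q=onz("top",p,.01); print("base",(q-O)@x,(q-O)@y)
```

```text
near [ 0.5674 -0.1279  0.0936] 0.0012094938312346318
edge [ 0.6964 -0.095   0.15  ] [ 0.5512 -0.1796  0.15  ] 0.16797839519128413
O [ 0.6288 -0.146   0.    ] yaw -59.7856420414143
far [ 0.6446 -0.0828  0.0936] 0.08970315653220849 -60.0846888136106
stand frame -0.0465619343213907 -0.04399349345138285 0.09362544498892625
stand frame -0.046612355433524794 0.04537892282346246 0.09362544498892622
0.05303486826722244 0.08350649987530327
0.05314267466863608 -0.08293724575270292
base -0.034776846384496386 0.07610389470022977
base -0.033812326522348696 -0.07418802429608458
base -0.04627298458166178 0.08344429230796224
base -0.045161065562609126 -0.08329304007770363
```

```bash
cat >> h.py <<'E'
XS=np.array([np.cos(np.radians(-59.9)),np.sin(np.radians(-59.9)),0]); YS=np.array([-XS[1],XS[0],0]); Z=np.array([0,0,1.])
AX=-np.sin(np.radians(35))*XS+np.cos(np.radians(35))*Z
PRESS=np.c_[np.cross(-YS,-AX),-YS,-AX]          # tool columns, leaning
DOWN=np.c_[XS,-YS,-Z]
NB=np.array([.5674,-.1279,.0936]); FB=np.array([.6446,-.0828,.0936])
def go(p,M):
    """shift (tool units of 40 mm) and turn (units of 5 deg) left from the measured pose"""
    s=st(); T=R.from_euler('xyz',s["tool_rot"],degrees=True).as_matrix()
    print("shift",np.round(T.T@(np.asarray(p)-s["eef_pos"])/.04,3),"turn",np.round(np.degrees(R.from_matrix(T.T@M).as_rotvec())/5,3),
      "pos",s["eef_pos"].round(4),"F",s["contact_force"].round(2),"w",round(s["width"],4),"t",s["clock"],"q",s["q"].round(0))
E
python3 -m handwheel '0 .63 .72 0 0 0 0;0 .63 .72 0 0 0 0;0 .63 .72 0 0 0 0;0 .63 .72 0 0 0 0;0 .63 .72 0 0 0 0;0 .63 .72 0 0 0 0;0 .63 .72 0 0 0 0;0 .63 .72 0 0 0 0;0 .63 .72 0 0 0 0;0 .63 .72 0 0 0 0;0 .63 .72 0 0 0 0;0 .63 .72 0 0 0 0;0 .63 .72 0 0 0 0;0 .63 .72 0 0 0 0;0 .63 .72 0 0 0 0;0 .63 .72 0 0 0 0;0 .63 .72 0 0 0 0;0 .63 .72 0 0 0 0;0 .63 .72 0 0 0 0;0 .63 .72 0 0 0 0'
python3 -c "
from h import *
go(NB+AX*.19,DOWN);go(NB+AX*.19,PRESS)"
```

```text
clock: 2.1
eef_pos: [0.5128, -0.0359, 0.2484]
tool_rot: [-180.0, 0.0, -14.9]
contact_force: [0.8, 1.5, 0.6]
width: 0.0005
grasp_force: 0.0
shift [-0.015 -0.055 -0.02 ] turn [0.00e+00 3.00e-03 8.99e+00] pos [ 0.5128 -0.0359  0.2484] F [0.76 1.49 0.55] w 0.0005 t 2.1 q [ 18.   5. -19.  -0. -65.  57.]
shift [-0.015 -0.055 -0.02 ] turn [-2.744  6.636  8.704] pos [ 0.5128 -0.0359  0.2484] F [0.76 1.49 0.55] w 0.0005 t 2.1 q [ 18.   5. -19.  -0. -65.  57.]
```

```bash
python3 -m handwheel '0 0 0 0 -.305 .737 .967;0 0 0 0 -.305 .737 .967;0 0 0 0 -.305 .737 .967;0 0 0 0 -.305 .737 .967;0 0 0 0 -.305 .737 .967;0 0 0 0 -.305 .737 .967;0 0 0 0 -.305 .737 .967;0 0 0 0 -.305 .737 .967;0 0 0 0 -.305 .737 .967;0 0 0 0 0 0 0;0 0 0 0 0 0 0'
python3 -c "
from h import *
go(NB+AX*.042,PRESS)"
```

```text
clock: 3.2
eef_pos: [0.5123, -0.0341, 0.2481]
tool_rot: [179.9, -34.9, -59.7]
contact_force: [0.7, -0.5, 0.7]
width: 0.0005
grasp_force: 0.0
shift [ 0.017 -0.016  3.674] turn [0.002 0.016 0.041] pos [ 0.5123 -0.0341  0.2481] F [ 0.72 -0.48  0.7 ] w 0.0005 t 3.2 q [ 38.   1. -48.  43. -56. -37.]
```

```bash
python3 -m handwheel '0 0 0 .8 0 0 0;0 0 0 .8 0 0 0;0 0 0 .8 0 0 0;0 0 0 .8 0 0 0;0 0 0 .4 0 0 0;0 0 0 0 0 0 0;0 0 0 0 0 0 0'
python3 - <<'E'
from h import *
go(NB+AX*.022,PRESS)
t=bot.read_camera("top")[:,:,::-1];s=bot.read_camera("side")[:,:,::-1]
s_=st(); tip=s_["eef_pos"]+R.from_euler('xyz',s_["tool_rot"],degrees=True).as_matrix()[:,2]*.022
print(proj("top",tip),proj("side",tip),proj("top",NB),proj("side",NB))
a=cv2.resize(t[125:225,310:390],None,fx=5,fy=5,interpolation=cv2.INTER_CUBIC)
b=cv2.resize(s[190:290,280:350],None,fx=5,fy=5,interpolation=cv2.INTER_CUBIC)
cv2.imwrite("pics/c2.png",np.hstack([a,b]))
E
```

```text
clock: 3.9
eef_pos: [0.554, -0.1069, 0.1312]
tool_rot: [180.0, -35.0, -60.0]
contact_force: [0.3, -0.1, -0.6]
width: 0.0005
grasp_force: 0.0
shift [-0.03  -0.026  0.576] turn [ 0.011  0.001 -0.009] pos [ 0.554  -0.1069  0.1312] F [ 0.35 -0.11 -0.64] w 0.0005 t 3.9 q [ 15.  11. -58.  74. -35. -53.]
[348.73887896 202.7734267 ] [304.1875181  238.26024276] [353.37454929 200.71245231] [310.66380091 250.08613939]
```

View pics/c2.png

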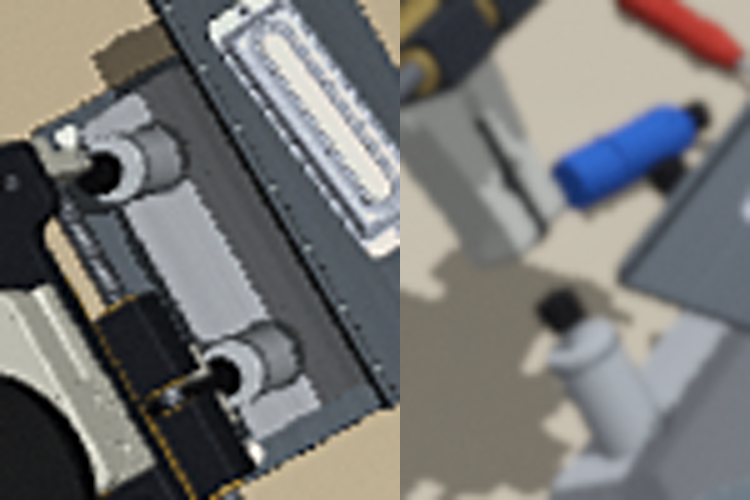

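The view shows closed fingertips about 25–30 mm off the near button and on its axis, side-view tip near (300,241), button (311,251). Joint 3 is almost at its limit, so I'll back off and identify the kinematics before going further.

```bash
cat > log.py <<'E'
from h import *; import json
s=st(); open("log.jsonl","a").write(json.dumps([*s["q"],*s["eef_pos"],*s["tool_rot"]])+"\n")
E
python3 log.py
python3 -m handwheel '0 0 0 -1 0 0 0;0 0 0 -1 0 0 0;0 0 0 -1 0 0 0;0 0 0 0 0 0 0' >/dev/null; python3 log.py
python3 -m handwheel '0 0 0 0 1 0 1;0 0 0 0 1 0 1;0 0 0 0 1 0 1;0 0 0 0 1 0 1;0 0 0 0 0 0 0' >/dev/null; python3 log.py
python3 -m handwheel '0 0 0 0 -1 -1 1;0 0 0 0 -1 -1 1;0 0 0 0 -1 -1 1;0 0 0 0 -1 -1 1;0 0 0 0 0 0 0' >/dev/null; python3 log.py
cat log.jsonl
cat > fit.py <<'E'
import numpy as np,json,itertools
from scipy.spatial.transform import Rotation as R
from scipy.optimize import least_squares
D=[json.loads(l) for l in open("log.jsonl")]
D.append([91.563639,20.5862848,.640653746,-.0190612727,-70.1364543,-16.5066219,.173968,.65178286,.24773639,179.916206,-.00614343153,-14.9494679])
D=np.array(D); Q=D[:,:6]; P=D[:,6:9]; T=R.from_euler('xyz',D[:,9:],degrees=True)
r=lambda a,x:R.from_euler(a,x,degrees=True)
def chain(q,s,a4,off):
    return [r('z',q[0]),r('y',s[0]*q[1]),r('y',s[1]*q[2]),r(a4,s[2]*q[3]),r('y',s[3]*q[4]),r(a4 if off else ('x' if a4=='z' else 'z'),s[4]*q[5])]
best=[]
for s in itertools.product([1,-1],repeat=5):
  for a4 in 'xz':
    for off in (0,1):
      C=[]
      for q in Q:
        M=R.identity()
        for k in chain(q,s,a4,off): M=M*k
        C.append(M)
      K=R.concatenate([c.inv()*t for c,t in zip(C,T)]); best.append((np.degrees((K.mean().inv()*K).magnitude()).max(),s,a4,off))
best.sort(key=lambda b:b[0]); print(best[:3])
E
python3 fit.py
```

```text
[15.599922354277883, 11.011723068409252, -57.842878162633205, 73.92213247641762, -35.29914916250411, -52.995649705679945, 0.5545371696133878, -0.10557092252336008, 0.1318515587664926, -179.8941503500689, -35.02281509181893, -59.933533891479705]
[35.49968702113274, 1.6022437876803828, -49.554802354007066, 46.174948371767094, -52.27555691297224, -38.65050785451466, 0.5208436399461467, -0.04119029665788407, 0.23388763563330708, -179.36984586591964, -34.9024216136269, -59.89473569506716]
[24.563187316405017, -6.523959270820768, -58.14783614715711, 69.2783340108171, -35.01866582992017, -67.16497584936053, 0.5482520097335493, -0.034142512138449405, 0.27096587728367016, -150.73660553510027, -28.304152173388587, -82.14620503485138]
[24.54305819886696, -0.7614590215445851, -31.783576227536305, 18.132189774752792, -49.36076501473077, -36.11997013814996, 0.5531406030801764, -0.040228892946690506, 0.27303468463304525, -164.2045787430143, -7.659880795309724, -91.93062255425663]
[(np.float64(2.2882308990814223e-07), (1, -1, -1, -1, -1), 'x', 1), (np.float64(29.83479566452633), (1, -1, -1, -1, 1), 'z', 0), (np.float64(32.10114894146865), (-1, -1, -1, -1, -1), 'x', 1)]
```

```bash
cat >> fit.py <<'E'
S=(1,-1,-1,-1,-1)
def cols(q):
    k=chain(q,S,'x',1); out=[];M=k[0]; names=[]
    for i,ax in [(0,'xyz'),(1,'xz'),(2,'xz'),(3,'yz'),(4,'xz')]:
        if i: M=M*k[i]
        for a in ax: out.append(M.apply(np.eye(3)['xyz'.index(a)]))
    return np.array(out).T, M*k[5]
A=np.vstack([cols(q)[0] for q in Q]); 
for keep in ([0,1,2,4,5,6,9],[0,1,2,4,5,6,9,7,8],range(11)):
    keep=list(keep); x,_,rk,_=np.linalg.lstsq(A[:,keep],P.ravel(),rcond=1e-6)
    print(keep,x.round(4),rk,np.abs(A[:,keep]@x-P.ravel()).max())
E
python3 fit.py
```

```text
[(np.float64(2.2882308990814223e-07), (1, -1, -1, -1, -1), 'x', 1), (np.float64(29.83479566452633), (1, -1, -1, -1, 1), 'z', 0), (np.float64(32.10114894146865), (-1, -1, -1, -1, -1), 'x', 1)]
[0, 1, 2, 4, 5, 6, 9] [ 0.2458 -0.18    0.0331  0.4846  0.2083  0.07    0.2128] 7 0.048646907987155055
[0, 1, 2, 4, 5, 6, 9, 7, 8] [ 0.     -0.      0.1988  0.6016  0.4636 -0.      0.356  -0.1918  0.    ] 9 5.160403701576222e-10
[0, 1, 2, 3, 4, 5, 6, 7, 8, 9, 10] [-0.     -0.      0.1988  0.      0.6016  0.4636 -0.     -0.1918  0.
  0.356  -0.    ] 11 3.9701697485128307e-10
```

```bash
cat > ik.py <<'E'
from h import *
from scipy.optimize import least_squares
LO=np.array([-176.03,-82.01,-58.28,-173.87,-174.79,-173.66]);HI=np.array([176.03,121.73,71.71,95.51,-.11,173.66])
e=lambda a,x:R.from_euler(a,x,degrees=True)
# tool columns from the last link frame: K, taken from the start reading
def last(q): return e('z',q[0])*e('y',q[1]-q[2])*e('x',-q[3])*e('y',-q[4])*e('x',-q[5])
q0=[91.563639,20.5862848,.640653746,-.0190612727,-70.1364543,-16.5066219]
K=last(q0).inv()*e('xyz',[179.916206,-.00614343153,-14.9494679])
def fk(q):
    a=e('z',q[0]);b=a*e('y',q[1]);c=b*e('y',-q[2]);d=c*e('x',-q[3]);f=d*e('y',-q[4])
    p=np.array([0,0,.1988])+b.apply([0,0,.6016])+c.apply([.4636,0,0])+d.apply([0,-.1918,0])+f.apply([.356,0,0])
    return p,f*e('x',-q[5])*K
def ik(p,M,n=60,seed=0,start=None):
    rng=np.random.default_rng(seed); sol=[]; Rt=R.from_matrix(M)
    for i in range(n):
        x0=start if start is not None and i==0 else rng.uniform(LO,HI)
        def f(q):
            a,b=fk(q); return np.r_[(a-p)*5,(Rt.inv()*b).as_rotvec()]
        r=least_squares(f,np.clip(x0,LO+.01,HI-.01),bounds=(LO,HI),x_scale=50.)
        if r.cost<1e-8 and not any(np.abs(r.x-s).max()<1 for s in sol): sol.append(r.x)
    return sol
E
python3 - <<'E'
from ik import *
for nm,B in (("near",NB),("far",FB)):
  for d in (.1,.032,.015,-.017,-.017-.022):
    for hf in (0,180):
      M=PRESS@R.from_euler('z',hf,degrees=True).as_matrix()
      for s in ik(B+AX*d,M,40): print(nm,d,hf,s.round(0))
E
```

```text
near 0.1 0 [ 26.   7. -55.  58. -42. -45.]
near 0.1 180 [ 26.   7. -55.  58. -42. 135.]
far 0.1 0 [ 28.  14. -45.  55. -44. -42.]
far 0.1 180 [ 28.  14. -45.  55. -44. 138.]
far 0.032 0 [ 19.  19. -48.  69. -37. -51.]
far 0.032 180 [ 19.  19. -48.  69. -37. 129.]
far 0.015 0 [ 17.  20. -49.  73. -36. -53.]
far 0.015 180 [ 17.  20. -49.  73. -36. 127.]
far -0.017 0 [ 12.  23. -50.  82. -33. -58.]
far -0.017 180 [ 12.  23. -50.  82. -33. 122.]
far -0.039 0 [  8.  24. -50.  88. -32. -62.]
far -0.039 180 [  8.  24. -50.  88. -32. 118.]
```

Run:
```python
from ik import *
print("exhaustive",[s.round(0) for s in ik(NB+AX*.015,PRESS,200,1)])
def tool(th,ph=0):
    M=DOWN@R.from_euler('y',th,degrees=True).as_matrix()
    return R.from_rotvec(np.radians(ph)*M[:,0]).as_matrix()@M
for th in (0,10,15,20,25,30,45,60):
  for ph in (-20,0,20):
    M=tool(th,ph); z=M[:,2]
    pr=NB-z*.022-AX*.008; gr=NB-AX*.036-z*.003
    print(th,ph,"press",[s.round(0) for s in ik(pr,M,15)],"grip",[s.round(0) for s in ik(gr,M,15)])
```

```text
exhaustive []
0 -20 press [array([ 11.,  29., -12.,   7., -69.,  16.])] grip [array([  9.,  32., -13.,   8., -64.,  16.])]
0 0 press [array([  6.,  19., -21.,   0., -49.,  24.])] grip [array([  5.,  23., -22.,   0., -45.,  25.])]
0 20 press [array([ -2.,  14., -26., -18., -35.,  46.])] grip [array([ -3.,  19., -25., -21., -32.,  50.])]
10 -20 press [array([ 15.,  26., -20.,  16., -62.,   3.])] grip [array([ 13.,  29., -22.,  18., -57.,   3.])]
10 0 press [array([ 12.,  16., -33.,  15., -39.,   6.])] grip [array([ 10.,  20., -34.,  17., -33.,   6.])]
10 20 press [array([  7.,  10., -40.,   3., -17.,  23.])] grip [array([  5.,  16., -39.,   0., -12.,  27.])]
15 -20 press [array([ 17.,  26., -25.,  21., -59.,  -4.])] grip [array([ 15.,  29., -27.,  24., -54.,  -5.])]
15 0 press [array([ 14.,  15., -40.,  26., -34.,  -6.])] grip [array([ 11.,  19., -42.,  32., -28.,  -9.])]
15 20 press [] grip []
20 -20 press [array([ 19.,  25., -29.,  27., -57., -12.])] grip [array([ 17.,  28., -31.,  30., -51., -14.])]
20 0 press [array([ 15.,  14., -46.,  40., -31., -20.])] grip [array([  9.,  18., -49.,  52., -24., -27.])]
20 20 press [] grip []
25 -20 press [array([ 21.,  25., -33.,  33., -55., -20.])] grip [array([ 18.,  28., -35.,  37., -50., -22.])]
25 0 press [array([ 13.,  13., -52.,  57., -29., -34.])] grip [array([  4.,  17., -55.,  74., -23., -45.])]
25 20 press [] grip []
30 -20 press [array([ 23.,  25., -37.,  39., -54., -28.])] grip [array([ 19.,  28., -39.,  44., -49., -31.])]
30 0 press [array([ 11.,  13., -56.,  72., -30., -48.])] grip [array([  1.,  18., -57.,  92., -26., -58.])]
30 20 press [] grip []
45 -20 press [array([ 26.,  27., -45.,  55., -57., -52.])] grip [array([ 21.,  30., -47.,  62., -53., -56.])]
45 0 press [] grip []
45 20 press [] grip []
60 -20 press [array([ 29.,  33., -50.,  65., -65., -72.])] grip [array([ 23.,  36., -51.,  72., -63., -76.])]
60 0 press [] grip []
60 20 press [] grip []
```

```bash
python3 - <<'E'
from ik import *
for th in (25,27,28,30):
  M=DOWN@R.from_euler('y',th,degrees=True).as_matrix(); z=M[:,2]
  for nm,B in (("near",NB),("far",FB)):
    s=[15,13,-50,60,-30,-40]
    for k in (.12,.08,.04,.02,0,-.01):
        r=ik(B+AX*k-z*.022,M,3,start=s); print(th,nm,"press",k,r[0].round(1) if r else r)
    for k in (.07,.03,0,-.032):
        r=ik(B+AX*k-z*.003,M,3,start=s); print(th,nm,"grip",k,r[0].round(1) if r else r)
E
python3 -c "
from h import *
M=DOWN@R.from_euler('y',28,degrees=True).as_matrix()
go(NB+AX*.04-M[:,2]*.022-.003*M[:,0],M)"
```

```text
25 near press 0.12 [ 28.9   3.3 -43.8  34.7 -48.  -23.5]
25 near press 0.08 [ 24.7   6.2 -46.4  39.1 -41.9 -25.2]
25 near press 0.04 [ 20.1   9.4 -49.   45.3 -35.9 -28.2]
25 near press 0.02 [ 17.4  11.  -50.3  49.3 -32.9 -30.4]
25 near press 0 [ 14.5  12.7 -51.5  54.3 -30.1 -33.2]
25 near press -0.01 [ 12.9  13.5 -52.1  57.2 -28.7 -34.8]
25 near grip 0.07 [ 21.7   8.5 -48.6  43.5 -37.4 -27.8]
25 near grip 0.03 [ 16.4  11.8 -51.1  51.8 -31.5 -32.2]
25 near grip 0 [ 11.5  14.3 -52.9  60.5 -27.4 -37.1]
25 near grip -0.032 [  5.1  17.  -54.4  72.7 -23.6 -44. ]
25 far press 0.12 [ 29.4  11.2 -34.1  33.7 -49.6 -22.5]
25 far press 0.08 [ 26.1  13.7 -36.5  37.  -44.4 -23.9]
25 far press 0.04 [ 22.7  16.4 -38.7  41.4 -39.3 -26.2]
25 far press 0.02 [ 20.8  17.8 -39.7  44.1 -36.8 -27.6]
25 far press 0 [ 18.9  19.2 -40.7  47.3 -34.3 -29.5]
25 far press -0.01 [ 17.8  19.9 -41.2  49.1 -33.1 -30.5]
25 far grip 0.07 [ 23.9  15.6 -38.3  40.2 -40.6 -25.9]
25 far grip 0.03 [ 20.2  18.4 -40.5  45.7 -35.6 -28.9]
25 far grip 0 [ 17.1  20.6 -42.   51.1 -32.  -32.1]
25 far grip -0.032 [ 13.3  23.  -43.5  58
[... 2818 characters left out ...]
press 0.12 [ 30.9  11.2 -38.3  41.3 -49.2 -30.8]
30 far press 0.08 [ 27.2  13.6 -40.8  46.  -44.  -33.3]
30 far press 0.04 [ 23.   16.3 -43.2  52.1 -39.  -36.7]
30 far press 0.02 [ 20.7  17.7 -44.2  55.8 -36.6 -38.9]
30 far press 0 [ 18.3  19.1 -45.3  60.1 -34.4 -41.5]
30 far press -0.01 [ 17.   19.9 -45.7  62.4 -33.3 -42.9]
30 far grip 0.07 [ 24.3  15.6 -42.6  50.3 -40.3 -35.9]
30 far grip 0.03 [ 19.8  18.4 -44.8  57.8 -35.6 -40.3]
30 far grip 0 [ 15.9  20.5 -46.2  64.8 -32.4 -44.5]
30 far grip -0.032 [ 11.2  23.  -47.4  73.6 -29.6 -49.7]
shift [0.976 0.964 3.236] turn [-1.08   3.078 -6.61 ] pos [ 0.5531 -0.0402  0.273 ] F [ 1.4  -0.35  0.26] w 0.0001 t 5.4 q [ 25.  -1. -32.  18. -49. -36.]
```

```bash
cat >> h.py <<'E'
T28=DOWN@R.from_euler('y',28,degrees=True).as_matrix(); TX,TZ=T28[:,0],T28[:,2]
E
python3 -m handwheel '0 0 0 0 -.155 .44 -.944;0 0 0 0 -.155 .44 -.944;0 0 0 0 -.155 .44 -.944;0 0 0 0 -.155 .44 -.944;0 0 0 0 -.155 .44 -.944;0 0 0 0 -.155 .44 -.944;0 0 0 0 -.155 .44 -.944;0 0 0 0 0 0 0;0 0 0 0 0 0 0'
python3 -c "
from h import *
go(NB+AX*.03-TZ*.022-.003*TX,T28)"
```

```text
clock: 6.3
eef_pos: [0.5514, -0.0429, 0.2722]
tool_rot: [179.7, -28.6, -59.6]
contact_force: [-0.0, 0.1, -0.8]
width: 0.0005
grasp_force: 0.0
shift [-0.5    0.709  3.602] turn [ 0.026 -0.111  0.048] pos [ 0.5514 -0.0429  0.2722] F [-0.02  0.09 -0.78] w 0.0005 t 6.3 q [ 32.   3. -38.  35. -56. -23.]
```

```bash
python3 -m handwheel '0 -.1 .142 .72 0 -.11 .05;0 -.1 .142 .72 0 0 0;0 -.1 .142 .72 0 0 0;0 -.1 .142 .72 0 0 0;0 -.1 .142 .72 0 0 0;0 0 0 0 0 0 0;0 0 0 0 0 0 0'
python3 -c "
from h import *
go(NB+AX*.004-TZ*.022-.003*TX,T28)"
```

```text
clock: 7.0
eef_pos: [0.5519, -0.1017, 0.1367]
tool_rot: [179.9, -28.0, -60.1]
contact_force: [2.2, -0.1, 0.4]
width: 0.0005
grasp_force: 0.0
shift [ 0.078 -0.009  0.658] turn [ 0.042  0.005 -0.032] pos [ 0.5519 -0.1017  0.1367] F [ 2.2  -0.07  0.36] w 0.0005 t 7.0 q [ 19.  10. -52.  55. -34. -37.]
```

```bash
python3 -m handwheel '0 .04 0 .33 0 0 0;0 .04 0 .33 0 0 0;0 0 0 0 0 0 0;0 0 0 0 0 0 0'
for i in 1 2; do :; done
python3 -m handwheel '0 .012 0 .1 0 0 0;0 0 0 0 0 0 0'
python3 -m handwheel '0 .006 0 .05 0 0 0;0 0 0 0 0 0 0'
python3 -m handwheel '0 .006 0 .05 0 0 0;0 0 0 0 0 0 0'
python3 -c "
from h import *
go(NB-TZ*.022-.003*TX,T28)"
```

```text
clock: 7.4
eef_pos: [0.5605, -0.114, 0.1159]
tool_rot: [-180.0, -28.0, -60.1]
contact_force: [-0.2, -0.6, -0.3]
width: 0.0008
grasp_force: 0.0
clock: 7.6
eef_pos: [0.5615, -0.1157, 0.112]
tool_rot: [180.0, -28.0, -60.0]
contact_force: [-0.8, 0.9, 2.3]
width: 0.0004
grasp_force: 0.9
clock: 7.8
eef_pos: [0.5618, -0.117, 0.1099]
tool_rot: [179.9, -28.0, -60.0]
contact_force: [0.5, 1.0, 3.3]
width: 0.0003
grasp_force: 1.4
clock: 8.0
eef_pos: [0.5622, -0.1182, 0.108]
tool_rot: [179.9, -28.0, -60.0]
contact_force: [-0.0, 1.4, 4.6]
width: 0.0006
grasp_force: 1.8
shift [-0.001  0.011 -0.104] turn [ 0.026  0.005 -0.019] pos [ 0.5622 -0.1182  0.108 ] F [-0.03  1.44  4.56] w 0.0006 t 8.0 q [ 13.  13. -55.  65. -30. -43.]
```

```bash
python3 -m handwheel '0 .006 0 .05 0 0 0;0 0 0 0 0 0 0'
python3 -m handwheel '0 .006 0 .05 0 0 0;0 0 0 0 0 0 0'
python3 -m handwheel '0 0 0 0 0 0 0'
python3 -c "
from h import *
go(NB-TZ*.022-.003*TX,T28)"
```

```text
clock: 8.2
eef_pos: [0.5627, -0.1193, 0.1061]
tool_rot: [179.9, -28.0, -60.0]
contact_force: [0.2, 1.0, 3.8]
width: 0.0005
grasp_force: 2.0
clock: 8.4
eef_pos: [0.5638, -0.1199, 0.105]
tool_rot: [180.0, -28.0, -60.0]
contact_force: [-1.5, 3.5, 8.6]
width: 0.0004
grasp_force: 4.6
clock: 8.5
eef_pos: [0.5637, -0.12, 0.105]
tool_rot: [180.0, -28.0, -60.0]
contact_force: [-1.2, 4.1, 8.1]
width: 0.0004
grasp_force: 4.3
shift [-0.016  0.02  -0.195] turn [ 0.016  0.002 -0.019] pos [ 0.5637 -0.12    0.105 ] F [-1.19  4.1   8.1 ] w 0.0004 t 8.5 q [ 12.  13. -55.  66. -29. -43.]
```

Force climbed gently to about 4.7 N, then hit the hard stop at full travel, so the near plunger is the weak one. Next is the far one.

```bash
python3 -m handwheel '0 -.06 0 -.5 0 0 0;0 -.06 0 -.5 0 0 0;0 0 -.75 0 0 0 0;0 0 -.75 0 0 0 0;0 0 -.74 0 0 0 0;0 0 0 0 0 0 0;0 0 0 0 0 0 0'
python3 -c "
from h import *
go(FB+AX*.006-TZ*.022-.003*TX,T28)"
```

```text
clock: 9.2
eef_pos: [0.6286, -0.0558, 0.136]
tool_rot: [179.7, -27.9, -60.0]
contact_force: [-1.0, -0.5, 0.1]
width: 0.0005
grasp_force: 0.0
shift [ 0.104 -0.011  0.606] turn [ 0.058  0.015 -0.01 ] pos [ 0.6286 -0.0558  0.136 ] F [-0.99 -0.49  0.09] w 0.0005 t 9.2 q [ 22.  17. -42.  49. -38. -34.]
```

```bash
python3 -m handwheel '0 .05 0 .3 0 0 0;0 .05 0 .3 0 0 0;0 0 0 0 0 0 0;0 0 0 0 0 0 0'
for i in 1; do python3 -m handwheel '0 .012 0 .1 0 0 0;0 0 0 0 0 0 0'; done
python3 -m handwheel '0 .006 0 .05 0 0 0;0 0 0 0 0 0 0'
python3 -m handwheel '0 .006 0 .05 0 0 0;0 0 0 0 0 0 0'
python3 -m handwheel '0 .006 0 .05 0 0 0;0 0 0 0 0 0 0'
python3 -c "
from h import *
go(FB-TZ*.022-.003*TX,T28)"
```

```text
clock: 9.6
eef_pos: [0.6355, -0.0694, 0.1178]
tool_rot: [179.8, -27.9, -60.0]
contact_force: [-0.4, -0.8, 0.2]
width: 0.0
grasp_force: 0.0
clock: 9.8
eef_pos: [0.6376, -0.0704, 0.1148]
tool_rot: [179.9, -28.0, -60.0]
contact_force: [-0.8, 0.2, 0.1]
width: 0.0007
grasp_force: 0.0
clock: 10.0
eef_pos: [0.6386, -0.0712, 0.1135]
tool_rot: [179.9, -28.0, -60.0]
contact_force: [-1.6, 0.0, 2.3]
width: 0.0002
grasp_force: 1.3
clock: 10.2
eef_pos: [0.6393, -0.0721, 0.1118]
tool_rot: [179.9, -28.0, -60.0]
contact_force: [-1.8, 1.7, 5.0]
width: 0.0004
grasp_force: 2.8
clock: 10.4
eef_pos: [0.6399, -0.0731, 0.1103]
tool_rot: [180.0, -28.0, -60.0]
contact_force: [-2.7, 1.8, 5.7]
width: 0.0005
grasp_force: 3.3
shift [-0.033  0.021 -0.055] turn [ 0.019  0.004 -0.018] pos [ 0.6399 -0.0731  0.1103] F [-2.65  1.81  5.65] w 0.0005 t 10.4 q [ 19.  19. -44.  55. -34. -37.]
```

```bash
python3 -m handwheel '0 .006 0 .06 0 0 0;0 .006 0 .06 0 0 0;0 0 0 0 0 0 0'
python3 -m handwheel '0 .006 0 .05 0 0 0;0 0 0 0 0 0 0'
python3 -m handwheel '0 .006 0 .05 0 0 0;0 0 0 0 0 0 0'
python3 -c "
from h import *
go(FB-TZ*.022-.003*TX,T28)"
```

```text
clock: 10.7
eef_pos: [0.6416, -0.0751, 0.1068]
tool_rot: [-180.0, -28.0, -60.0]
contact_force: [-4.7, 5.1, 9.2]
width: 0.0005
grasp_force: 5.7
clock: 10.9
eef_pos: [0.6427, -0.0757, 0.1058]
tool_rot: [-179.9, -28.0, -60.0]
contact_force: [-5.5, 6.9, 13.0]
width: 0.0004
grasp_force: 7.4
clock: 11.1
eef_pos: [0.6446, -0.0757, 0.106]
tool_rot: [-179.7, -28.1, -60.0]
contact_force: [-11.8, 12.9, 23.4]
width: 0.0006
grasp_force: 14.4
shift [-0.084  0.088 -0.204] turn [-0.047 -0.022 -0.014] pos [ 0.6446 -0.0757  0.106 ] F [-11.84  12.9   23.44] w 0.0006 t 11.1 q [ 18.  20. -44.  57. -33. -38.]
```

The far plunger reached about 16 N before the stop: stiff. I'll retract, open and grasp it.

```bash
python3 -m handwheel '0 -.06 0 -.5 0 0 0;0 -.06 0 -.5 0 0 0;1 0 0 0 0 0 0;1 0 0 0 0 0 0;1 0 0 0 0 0 0;1 0 0 0 0 0 0;1 0 0 0 0 0 0'
python3 -c "
from h import *
go(FB+AX*.02-TZ*.003,T28)
go(FB-AX*.030-TZ*.003,T28)
for n in('top','side'):
    im=bot.read_camera(n)[:,:,::-1]; cv2.imwrite('pics/%s3.png'%n,im)
"
```

```text
clock: 11.8
eef_pos: [0.6302, -0.0583, 0.1348]
tool_rot: [179.8, -27.9, -60.0]
contact_force: [-0.5, 0.1, -0.8]
width: 0.0348
grasp_force: 0.0
shift [ 0.083 -0.008  0.671] turn [ 0.048  0.011 -0.019] pos [ 0.6302 -0.0583  0.1348] F [-0.46  0.09 -0.84] w 0.0348 t 11.8 q [ 22.  17. -42.  49. -38. -34.]
shift [ 0.236 -0.013  1.912] turn [ 0.048  0.011 -0.019] pos [ 0.6302 -0.0583  0.1348] F [-0.46  0.09 -0.84] w 0.0348 t 11.8 q [ 22.  17. -42.  49. -38. -34.]
```

```bash
python3 -m handwheel '1 0 0 0 0 0 0;1 0 0 0 0 0 0;1 0 0 0 0 0 0;1 0 0 0 0 0 0;1 0 0 0 0 0 0;1 0 0 0 0 0 0'
python3 -m handwheel '1 .05 0 .4 0 0 0;1 .05 0 .4 0 0 0;1 .05 0 .4 0 0 0;1 .05 0 .4 0 0 0;1 .03 0 .26 0 0 0;1 0 0 0 0 0 0;1 0 0 0 0 0 0'
python3 - <<'E'
from h import *
go(FB-AX*.030-TZ*.003,T28)
t=bot.read_camera("top")[:,:,::-1];s=bot.read_camera("side")[:,:,::-1]
a=cv2.resize(t[125:225,300:380],None,fx=5,fy=5,interpolation=cv2.INTER_CUBIC)
b=cv2.resize(s[190:290,280:350],None,fx=5,fy=5,interpolation=cv2.INTER_CUBIC)
cv2.imwrite("pics/c4.png",np.hstack([a,b]))
E
```

```text
clock: 12.5
eef_pos: [0.6305, -0.0577, 0.1356]
tool_rot: [179.9, -28.0, -60.0]
contact_force: [0.1, 0.6, -0.5]
width: 0.0866
grasp_force: 0.0
clock: 13.2
eef_pos: [0.6518, -0.0953, 0.0742]
tool_rot: [179.9, -28.0, -60.0]
contact_force: [-0.6, -0.2, 0.3]
width: 0.0881
grasp_force: 0.0
shift [-0.    -0.001  0.073] turn [ 0.037  0.008 -0.021] pos [ 0.6518 -0.0953  0.0742] F [-0.59 -0.18  0.29] w 0.0881 t 13.2 q [ 13.  23. -46.  66. -30. -44.]
```

View pics/c4.png

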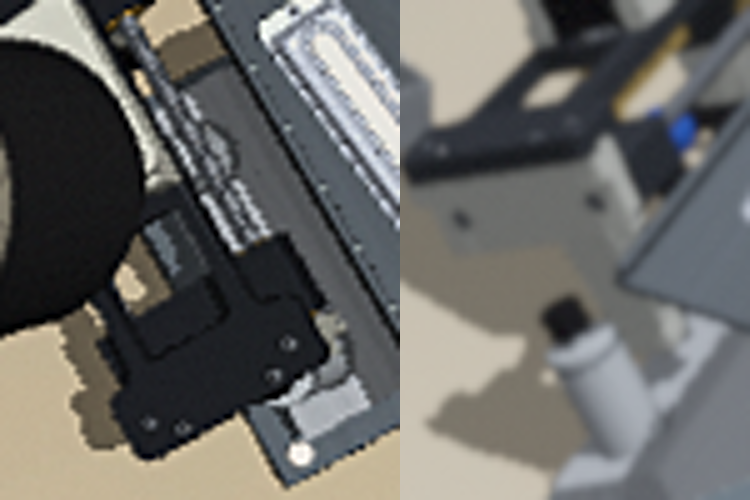

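The gripper straddles the far plunger with no contact, and the near plunger's button at (560,315) in the crop stands visibly lower. Closing.

```bash
python3 -m handwheel '1 0 0 .06 0 0 0;0 0 0 0 0 0 0;0 0 0 0 0 0 0;0 0 0 0 0 0 0;0 0 0 0 0 0 0;0 0 0 0 0 0 0;0 0 0 0 0 0 0;0 0 0 0 0 0 0;0 0 0 0 0 0 0;0 0 0 0 0 0 0;0 0 0 0 0 0 0'
python3 -c "
from h import *
go(FB-AX*.030-TZ*.003,T28);print(st()['grasp_force'])"
```

```text
clock: 14.4
eef_pos: [0.6528, -0.0959, 0.0722]
tool_rot: [179.9, -28.0, -60.0]
contact_force: [1.0, 0.4, -0.6]
width: 0.0253
grasp_force: 30.0
shift [0.002 0.013 0.017] turn [ 0.025  0.007 -0.019] pos [ 0.6528 -0.0959  0.0722] F [ 0.99  0.39 -0.62] w 0.0253 t 14.4 q [ 13.  23. -46.  66. -29. -44.]
29.950729608535767
```

```bash
python3 -m handwheel '0 -.024 0 -.2 0 0 0;0 -.05 0 -.4 0 0 0;0 -.05 0 -.4 0 0 0;0 -.05 0 -.4 0 0 0;0 -.05 0 -.4 0 0 0;0 -.05 0 -.4 0 0 0;0 0 0 0 0 0 0;0 0 0 0 0 0 0'
cat >> h.py <<'E'
UP=DOWN@R.from_euler('y',-7,degrees=True).as_matrix()   # barrel vertical
TRAY=np.array([.580,.168,.003]); DISH=np.array([.438,.0516,.005])
def place(c,l=.052): return c+Z*l-UP[:,2]*.003
E
python3 - <<'E'
from ik import *
go(place(TRAY)+Z*.08,T28); go(place(TRAY)+Z*.08,UP)
for c in (TRAY,DISH):
  for dz in (.1,0): print([s.round(0) for s in ik(place(c)+Z*dz,UP,20)])
cv2.imwrite('pics/t5.png',bot.read_camera('top')[:,:,::-1])
E
```

```text
clock: 15.2
eef_pos: [0.627, -0.0516, 0.1443]
tool_rot: [179.9, -27.9, -60.0]
contact_force: [0.6, -0.3, -1.8]
width: 0.0256
grasp_force: 29.9
shift [-4.785 -1.725 -2.361] turn [ 0.027  0.011 -0.015] pos [ 0.627  -0.0516  0.1443] F [ 0.56 -0.32 -1.82] w 0.0256 t 15.2 q [ 23.  16. -41.  48. -39. -33.]
shift [-4.785 -1.725 -2.361] turn [ 0.022 -6.989 -0.023] pos [ 0.627  -0.0516  0.1443] F [ 0.56 -0.32 -1.82] w 0.0256 t 15.2 q [ 23.  16. -41.  48. -39. -33.]
[array([ 30.,  19., -11.,  -8., -60.,   4.])]
[array([ 30.,  26., -16.,  -9., -49.,   6.])]
[array([ 26.,   5., -29.,  -8., -56.,   9.])]
[array([ 26.,  13., -35., -10., -42.,  12.])]
```

```bash
python3 -m handwheel '0 -.6 -.216 -.295 0 0 0;0 -.6 -.216 -.295 0 0 0;0 -.6 -.216 -.295 0 0 0;0 -.6 -.216 -.295 0 0 0;0 -.6 -.216 -.295 0 0 0;0 -.6 -.216 -.295 0 0 0;0 -.6 -.216 -.295 0 0 0;0 -.6 -.216 -.295 0 0 0;0 0 0 0 0 -1 0;0 0 0 0 0 -1 0;0 0 0 0 0 -1 0;0 0 0 0 0 -1 0;0 0 0 0 0 -1 0;0 0 0 0 0 -1 0;0 0 0 0 0 -1 0;0 0 0 0 0 0 0;0 0 0 0 0 0 0'
python3 - <<'E'
from h import *
go(place(TRAY),UP)
t=bot.read_camera("top")[:,:,::-1];s=bot.read_camera("side")[:,:,::-1]
a=cv2.resize(t[120:250,140:300],None,fx=2.5,fy=2.5)
b=cv2.resize(s[100:230,170:330],None,fx=2.5,fy=2.5)
cv2.imwrite("pics/c6.png",np.hstack([a,b]))
E
```

```text
clock: 16.95
eef_pos: [0.5806, 0.1662, 0.1368]
tool_rot: [179.8, 6.9, -60.3]
contact_force: [-0.2, -0.3, -1.4]
width: 0.0256
grasp_force: 29.9
shift [ 0.201 -0.016  1.961] turn [ 0.032 -0.013 -0.071] pos [0.5806 0.1662 0.1368] F [-0.19 -0.3  -1.41] w 0.0256 t 16.95 q [ 30.  20. -12.  -8. -58.   4.]
```

View pics/c6.png

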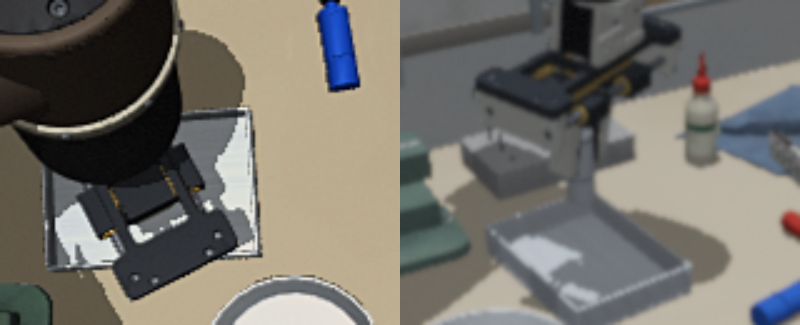

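The plunger hangs upright over the tray. Lowering it.

```bash
python3 -m handwheel '0 .045 0 .44 0 0 0;0 .045 0 .44 0 0 0;0 .045 0 .44 0 0 0;0 .045 0 .44 0 0 0;0 .01 0 .08 0 0 0;0 0 0 0 0 0 0;0 0 0 0 0 0 0'
python3 -m handwheel '0 .005 0 .04 0 0 0;0 0 0 0 0 0 0'
python3 -m handwheel '0 .005 0 .04 0 0 0;0 0 0 0 0 0 0'
python3 -m handwheel '0 .005 0 .04 0 0 0;0 0 0 0 0 0 0'
python3 -c "
from h import *
go(place(TRAY),UP)"
```

```text
clock: 17.75
eef_pos: [0.5797, 0.1697, 0.0647]
tool_rot: [180.0, 7.0, -60.0]
contact_force: [0.8, 0.5, -1.1]
width: 0.0251
grasp_force: 29.9
clock: 17.95
eef_pos: [0.5797, 0.1694, 0.0629]
tool_rot: [180.0, 7.0, -60.1]
contact_force: [0.5, 0.5, -1.0]
width: 0.0256
grasp_force: 29.9
clock: 18.15
eef_pos: [0.5794, 0.1691, 0.0608]
tool_rot: [179.9, 7.0, -60.1]
contact_force: [-0.2, -0.3, -2.2]
width: 0.0257
grasp_force: 29.9
clock: 18.35
eef_pos: [0.5796, 0.1692, 0.0591]
tool_rot: [179.9, 7.0, -60.1]
contact_force: [0.1, 0.3, -1.9]
width: 0.0255
grasp_force: 29.9
shift [0.044 0.006 0.024] turn [ 0.012  0.007 -0.033] pos [0.5796 0.1692 0.0591] F [ 0.14  0.26 -1.92] w 0.0255 t 18.35 q [ 30.  25. -16.  -9. -49.   6.]
```

```bash
python3 -m handwheel '0 .005 0 .04 0 0 0;0 0 0 0 0 0 0'
python3 -m handwheel '0 .005 0 .04 0 0 0;0 0 0 0 0 0 0'
python3 -m handwheel '0 .005 0 .04 0 0 0;0 0 0 0 0 0 0'
python3 -m handwheel '0 0 0 0 0 0 0;0 0 0 0 0 0 0'
```

```text
clock: 18.55
eef_pos: [0.5799, 0.1692, 0.0589]
tool_rot: [180.0, 7.0, -60.0]
contact_force: [-2.7, -1.5, 9.7]
width: 0.0252
grasp_force: 30.0
clock: 18.75
eef_pos: [0.5801, 0.1692, 0.0588]
tool_rot: [-180.0, 7.0, -60.0]
contact_force: [-6.3, -2.0, 21.1]
width: 0.0251
grasp_force: 30.0
clock: 18.95
eef_pos: [0.5804, 0.1692, 0.0586]
tool_rot: [-179.9, 7.0, -59.9]
contact_force: [-8.9, -2.5, 31.8]
width: 0.0256
grasp_force: 30.1
clock: 19.15
eef_pos: [0.5804, 0.1692, 0.0585]
tool_rot: [-179.9, 7.0, -59.9]
contact_force: [-9.1, -2.5, 32.0]
width: 0.0258
grasp_force: 30.1
```

```bash
python3 -m handwheel '0 -.011 0 -.1 0 0 0;0 0 0 0 0 0 0;.3 0 0 0 0 0 0;.35 0 0 0 0 0 0;.4 0 0 0 0 0 0;.6 0 0 0 0 0 0;.8 0 0 0 0 0 0;.8 0 0 0 0 0 0;.8 0 0 0 0 0 0;.8 0 0 0 0 0 0'
python3 -m handwheel '.8 -.05 0 -.4 0 0 0;.8 -.05 0 -.4 0 0 0;.8 -.05 0 -.4 0 0 0;.8 -.05 0 -.4 0 0 0;1 -.05 0 -.4 0 0 0;1 -.05 0 -.4 0 0 0;1 0 0 0 0 0 0'
python3 - <<'E'
from h import *
g=NB+AX*(.03-.030)-TZ*.003   # 30 mm out along the axis
go(NB+AX*.06-TZ*.003,UP);go(NB+AX*.06-TZ*.003,T28)
E
```

```text
clock: 20.15
eef_pos: [0.5794, 0.1692, 0.0583]
tool_rot: [179.9, 7.0, -60.1]
contact_force: [0.2, 0.5, -0.2]
width: 0.0674
grasp_force: 0.0
clock: 20.85
eef_pos: [0.5808, 0.1698, 0.1576]
tool_rot: [-179.8, 7.0, -60.0]
contact_force: [0.6, 0.0, -0.4]
width: 0.086
grasp_force: 0.0
shift [ 5.381  4.011 -0.365] turn [-0.034  0.001 -0.023] pos [0.5808 0.1698 0.1576] F [ 0.62  0.01 -0.39] w 0.086 t 20.85 q [ 30.  19. -11.  -8. -60.   4.]
shift [ 5.381  4.011 -0.365] turn [-0.026  7.001 -0.033] pos [0.5808 0.1698 0.1576] F [ 0.62  0.01 -0.39] w 0.086 t 20.85 q [ 30.  19. -11.  -8. -60.   4.]
```

```bash
python3 -m handwheel '1 0 0 0 0 1 0;1 0 0 0 0 1 0;1 0 0 0 0 1 0;1 0 0 0 0 1 0;1 0 0 0 0 1 0;1 0 0 0 0 1 0;1 0 0 0 0 1 0;1 0 0 0 0 0 0;1 0 0 0 0 0 0'
python3 - <<'E'
from h import *
go(NB+AX*.06-TZ*.003,T28)
s=bot.read_camera("side")[:,:,::-1];t=bot.read_camera("top")[:,:,::-1]
a=cv2.resize(t[125:245,310:410],None,fx=4,fy=4); b=cv2.resize(s[130:250,190:290],None,fx=4,fy=4)
cv2.imwrite("pics/c7.png",np.hstack([a,b]))
E
```

```text
clock: 21.75
eef_pos: [0.5789, 0.1695, 0.1541]
tool_rot: [179.8, -27.9, -59.9]
contact_force: [-0.4, -0.4, -1.0]
width: 0.0876
grasp_force: 0.0
shift [4.663 3.968 2.729] turn [0.044 0.024 0.001] pos [0.5789 0.1695 0.1541] F [-0.42 -0.37 -1.05] w 0.0876 t 21.75 q [ 48.  19. -33.  34. -53. -42.]
```

View pics/c7.png

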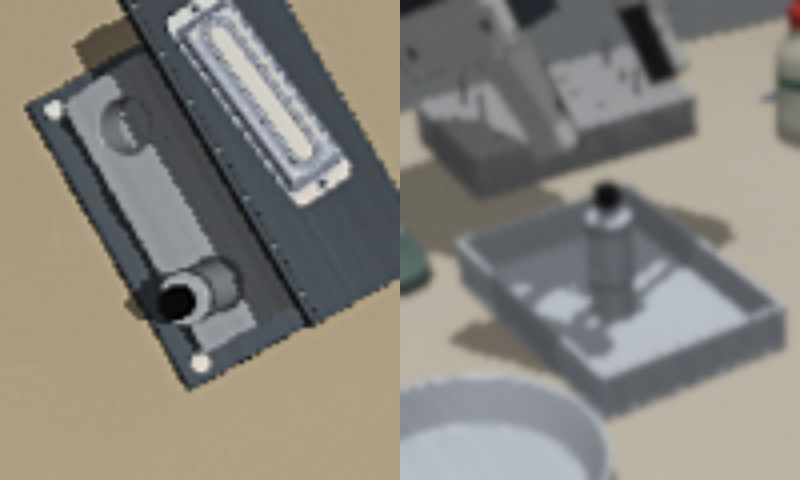

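The stiff plunger stands upright in the middle of the tray, the far pocket is empty, and the near plunger is still seated. Next, the near one.

```bash
python3 -m handwheel '1 .58 .496 .34 0 0 0;1 .58 .496 .34 0 0 0;1 .58 .496 .34 0 0 0;1 .58 .496 .34 0 0 0;1 .58 .496 .34 0 0 0;1 .58 .496 .34 0 0 0;1 .58 .496 .34 0 0 0;1 .58 .496 .34 0 0 0;1 0 0 0 0 0 0;1 0 0 0 0 0 0'
python3 -c "
from h import *
go(NB+AX*.015-TZ*.003,T28)
go(NB-AX*.030-TZ*.003,T28)"
```

```text
clock: 22.85
eef_pos: [0.5494, -0.0976, 0.1469]
tool_rot: [-180.0, -27.9, -60.2]
contact_force: [0.7, 0.9, 0.4]
width: 0.0876
grasp_force: 0.0
shift [ 0.108 -0.013  1.144] turn [ 0.029  0.011 -0.06 ] pos [ 0.5494 -0.0976  0.1469] F [0.67 0.93 0.37] w 0.0876 t 22.85 q [ 20.   9. -52.  52. -36. -35.]
shift [ 0.246 -0.017  2.26 ] turn [ 0.029  0.011 -0.06 ] pos [ 0.5494 -0.0976  0.1469] F [0.67 0.93 0.37] w 0.0876 t 22.85 q [ 20.   9. -52.  52. -36. -35.]
```

```bash
python3 -m handwheel '1 .044 0 .4 0 0 0;1 .044 0 .4 0 0 0;1 .044 0 .4 0 0 0;1 .044 0 .4 0 0 0;1 .044 0 .4 0 0 0;1 .02 0 .24 0 0 0;1 0 0 0 0 0 0;1 0 0 0 0 0 0'
python3 -c "
from h import *
go(NB-AX*.030-TZ*.003,T28)"
```

```text
clock: 23.65
eef_pos: [0.5749, -0.14, 0.0719]
tool_rot: [179.9, -28.0, -60.0]
contact_force: [0.4, 0.8, -0.1]
width: 0.0874
grasp_force: 0.0
shift [0.033 0.011 0.023] turn [ 0.029  0.006 -0.023] pos [ 0.5749 -0.14    0.0719] F [ 0.44  0.84 -0.11] w 0.0874 t 23.65 q [  4.  17. -56.  82. -25. -52.]
```

```bash
python3 -m handwheel '0 .03 0 0 0 0 0;0 0 0 0 0 0 0;0 0 0 0 0 0 0;0 0 0 0 0 0 0;0 0 0 0 0 0 0;0 0 0 0 0 0 0;0 0 0 0 0 0 0;0 0 0 0 0 0 0;0 0 0 0 0 0 0;0 0 0 0 0 0 0;0 0 0 0 0 0 0'
python3 -m handwheel '0 -.024 0 -.2 0 0 0;0 -.05 0 -.4 0 0 0;0 -.05 0 -.4 0 0 0;0 -.05 0 -.4 0 0 0;0 -.05 0 -.4 0 0 0;0 -.05 0 -.4 0 0 0;0 0 0 0 0 0 0;0 0 0 0 0 0 0'
python3 -c "
from h import *
go(place(DISH)+Z*.08,T28)"
```

```text
clock: 24.75
eef_pos: [0.575, -0.1409, 0.0721]
tool_rot: [179.9, -28.0, -60.0]
contact_force: [-0.2, 0.7, -0.2]
width: 0.0252
grasp_force: 29.9
clock: 25.55
eef_pos: [0.5497, -0.0963, 0.1446]
tool_rot: [179.9, -28.0, -60.0]
contact_force: [-0.3, -0.6, -0.9]
width: 0.0253
grasp_force: 29.9
shift [-4.106  0.569 -2.049] turn [ 0.021  0.01  -0.013] pos [ 0.5497 -0.0963  0.1446] F [-0.34 -0.61 -0.92] w 0.0253 t 25.55 q [ 20.   9. -52.  52. -36. -36.]
```

```bash
python3 -m handwheel '0 -.5 0 -.25 0 0 0;0 0 0 0 0 -1 0;0 0 0 0 0 -1 0;0 0 0 0 0 -1 0;0 0 0 0 0 -1 0;0 0 0 0 0 -1 0;0 0 0 0 0 -1 0;0 0 0 0 0 -1 0;0 0 0 0 0 0 0;0 0 0 0 0 0 0'
python3 -c "
from h import *
go(place(DISH)+Z*.08,UP)"
```

```text
clock: 26.55
eef_pos: [0.538, -0.0792, 0.1428]
tool_rot: [179.8, 7.0, -60.3]
contact_force: [-0.1, 0.5, -1.9]
width: 0.0258
grasp_force: 29.9
shift [-4.033  0.548  0.567] turn [ 0.04  -0.007 -0.077] pos [ 0.538  -0.0792  0.1428] F [-0.06  0.47 -1.86] w 0.0258 t 26.55 q [  8.  16. -18.  -7. -59.  26.]
```

```bash
python3 -m handwheel '0 -.5 .068 .07 0 0 0;0 -.5 .068 .07 0 0 0;0 -.5 .068 .07 0 0 0;0 -.5 .068 .07 0 0 0;0 -.5 .068 .07 0 0 0;0 -.5 .068 .07 0 0 0;0 -.5 .068 .07 0 0 0;0 -.5 .068 .07 0 0 0;0 0 0 0 0 0 0;0 0 0 0 0 0 0'
python3 -c "
from h import *
go(place(DISH),UP)
cv2.imwrite('pics/s8.png',bot.read_camera('side')[130:290,140:340,::-1])"
```

```text
clock: 27.55
eef_pos: [0.4383, 0.0518, 0.1415]
tool_rot: [179.9, 6.9, -60.0]
contact_force: [0.4, -0.5, -0.2]
width: 0.0254
grasp_force: 29.9
shift [0.256 0.004 2.022] turn [ 0.017 -0.01  -0.011] pos [0.4383 0.0518 0.1415] F [ 0.43 -0.47 -0.19] w 0.0254 t 27.55 q [ 26.   6. -31.  -9. -54.   9.]
```

View pics/s8.png

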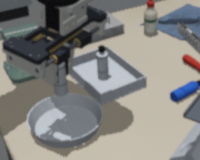

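The weak plunger hangs upright over the middle of the dish, around (62,95) in the crop, and the stiff one still stands in the tray.

```bash
python3 -m handwheel '0 .055 0 .45 0 0 0;0 .055 0 .45 0 0 0;0 .055 0 .45 0 0 0;0 .055 0 .45 0 0 0;0 .01 0 .08 0 0 0;0 0 0 0 0 0 0;0 0 0 0 0 0 0'
python3 -m handwheel '0 .005 0 .04 0 0 0;0 .005 0 .04 0 0 0;0 0 0 0 0 0 0'
python3 -m handwheel '0 .005 0 .04 0 0 0;0 0 0 0 0 0 0'
python3 -m handwheel '0 .005 0 .04 0 0 0;0 0 0 0 0 0 0'
```

```text
clock: 28.3
eef_pos: [0.4394, 0.0517, 0.0664]
tool_rot: [179.9, 7.0, -60.1]
contact_force: [0.4, -0.5, -0.7]
width: 0.0249
grasp_force: 29.9
clock: 28.6
eef_pos: [0.4388, 0.0519, 0.0628]
tool_rot: [179.9, 7.0, -60.1]
contact_force: [-0.2, -0.1, -1.1]
width: 0.0256
grasp_force: 29.9
clock: 28.8
eef_pos: [0.439, 0.0519, 0.0612]
tool_rot: [179.9, 7.0, -60.0]
contact_force: [-0.5, 0.1, 1.6]
width: 0.0253
grasp_force: 30.0
clock: 29.0
eef_pos: [0.4395, 0.052, 0.0609]
tool_rot: [180.0, 7.0, -60.0]
contact_force: [-4.4, -1.8, 20.7]
width: 0.0256
grasp_force: 30.0
```

```bash
python3 -m handwheel '0 -.004 0 -.035 0 0 0;0 0 0 0 0 0 0;.3 0 0 0 0 0 0;.35 0 0 0 0 0 0;.4 0 0 0 0 0 0;.6 0 0 0 0 0 0;.8 0 0 0 0 0 0;.8 0 0 0 0 0 0;.8 0 0 0 0 0 0;.8 0 0 0 0 0 0'
python3 -m handwheel '.8 -.05 0 -.4 0 0 0;.8 -.05 0 -.4 0 0 0;.8 -.05 0 -.4 0 0 0;.8 -.05 0 -.4 0 0 0;.8 -.1 0 -.8 0 0 0;.8 -.1 0 -.8 0 0 0;.8 0 0 0 0 0 0;.8 0 0 0 0 0 0'
python3 -c "
from h import *
cv2.imwrite('pics/s9.png',cv2.resize(bot.read_camera('side')[130:290,140:340,::-1],None,fx=3,fy=3))"
```

```text
clock: 30.0
eef_pos: [0.4388, 0.0518, 0.0608]
tool_rot: [179.9, 7.0, -60.1]
contact_force: [0.4, -0.5, -0.5]
width: 0.0681
grasp_force: 0.0
clock: 30.8
eef_pos: [0.439, 0.0523, 0.1903]
tool_rot: [-180.0, 7.0, -60.1]
contact_force: [-0.8, -0.4, -0.6]
width: 0.0702
grasp_force: 0.0
```

View pics/s9.png

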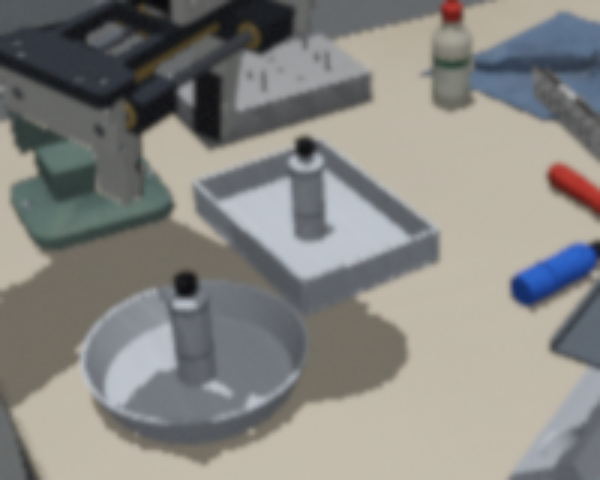

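Both plungers stand upright and clear of the gripper: the weak one in the dish at (190,330) in the crop, the stiff one in the tray at (307,190).

```bash
python3 -c "
from workcell import bot
print(bot.sign_off())"
```

```text
the job is handed in; nothing more can be done
None
```

I pressed both buttons in order, near then far, and handed the job in: the stiff plunger (far pocket) stands in the oblong tray and the weak one (near pocket) in the round dish. The hand-in returned no verdict.

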